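# Stand the nail-varnish remover in its well and turn the safety cap until it clicks

## Robot

A 6-joint arm with a two-finger parallel gripper is mounted at the origin on the work surface. World frame = base frame: x ahead of the robot, y to its left, z up, the work surface at z = 0. Lengths are in m, angles in rad, forces in N, time in s.
With the tool pointing down it reaches from about 0.3 to 0.775 m from the base axis. Payload 14.6 kg.
Tool frame: the origin (TCP) lies at the very end of the fingers, on their centre line; the grasp point (between the pads) lies ctrl.tcp_to_grasp behind it (ctrl.tcp_to_grasp is the distance from the TCP to the grasp point, in m); x points along the fingers, y is the direction in which the jaws open and shut, and the axes are right-handed (so a half turn about x gives the same grasp; the last joint's range is limited). The gripper opens to 94 mm and grips with 3 to 60 N. Pads are 16 mm wide; open, the fingers measure 119 mm over their backs; the gripper's body (75 mm by 177 mm) begins 78 mm behind the grasp point.
Start: joints at [-0.067, 0.3, 1.521, -0, 1.321, -0.067], TCP at [0.55, -0, 0.205] pointing down, gripper open.
Joint ranges: [-3.03, 3.03], [-0.79, 2.21], [0.23, 2.52], [-1.04, 4.18], [0, 3.07], [-2.55, 2.55]. Speed limits (rad/s): [2.22, 2.22, 2.57, 3.14, 3.14, 3.14].

## Interface

Orientations are given as [roll, pitch, yaw] about the fixed x, y, z axes, in that order (R = Rz(yaw) Ry(pitch) Rx(roll)).
In Python, from station import ctrl gives the robot as it stands.
- The arm moves only by the tool play_rows, never from a script. Its argument "increments" is a list that holds one entry, the list of rows, each a list of 5 numbers: the closure in counts, from 0 (fully open) to 255 (shut), then the shift along the tool's x, y, z in cm, then the turn about the tool's x in degrees. A call has 1 to 12 rows; each row shifts and turns the commanded pose from where the row before left it, along the tool's axes as they then stand; what a row does not reach is not made up. A row lasts 1/12 s, in which the tool goes at most 41.7 mm and 7.16 degrees, less where a joint would pass 70% of its speed; a pose out of reach is approached as far as the arm can. A call is refused whole if a number of a shift passes 4.17 or a number of a turn 7.16, either way. A call with a gripper value outside its range is refused whole. The fingers move at their own pace and stop on an object; "newtons" is the grip in N (left out, the last holds). Time passes only in rows, so rows that do not move let the fingers close. It gives the time, the measured TCP pose, the force and the opening at its end, in the units of the state.
- ctrl.get_obs(): the state, without advancing time (a new reading comes with each control period).
- ctrl.camera(name): name is "scene" or "side" or "wrist"; returns the picture (480x640x3 uint8, red, green, blue); there is no depth.
- ctrl.calibration(name): a dict with "fx", "fy", "cx", "cy" (pixels), "rvec" (rotation vector, rad) and "tvec" (3), from world to camera coordinates, as OpenCV has them; the wrist camera has in their place "T_tool_cam" (4x4, takes a point from camera to tool coordinates, whose origin is the TCP and whose axes are the tool frame's). Camera axes: x right, y down, z forward; pixel columns grow to the right and rows downward; lengths in m; the calibration is good to about 2 mm. The wrist camera is an equidistant fisheye: a pixel r from the principal point sees the ray r / f radians off the axis. A picture is of the moment at which its call begins: read the wrist's pose just before it. calibration takes no time and is no camera call.
- ctrl.hand_in(): hands the job in, once; it reports no verdict.
The state is a dict: "time_s": time; "qpos": joint angles; "joint_vel": joint speeds; "tau": joint torques, N m; "ee_pos": TCP position; "eef_rot": TCP orientation; "force": force on the tool from outside, world axes, zero at the start; "moment": the same for the moment, N m; "grip_width": finger opening in m.
Only numpy, scipy, OpenCV 4.12 (cv2) and the standard library are available. Lean on these libraries where they do the work, as an engineer would, in place of code of your own. Each camera call takes 0.05 s, during which the arm holds its last target.

## Task

Put the square bottle of nail-varnish remover into the empty square well of the stone caddy, standing fully home on the floor of the well, so that the well keeps it from turning; feel it in gently and do not force it, it is glass on stone. Then screw its white safety cap shut, clockwise seen from above, until the cap slips and clicks once or twice, and stop there: more than two clicks wear the ratchet. Let go, and leave the other things on the dressing table where they are.

Things in the scene. Friction and masses are not known exactly. Their poses are not given: they have to be found in the camera images.
- bottle_mid (a point): Centre of the body of the loose rose glass bottle (0.26 to 0.4 kg, upright). Body 48 x 48 mm, 56 mm high, edges rounded 4 mm; this point is 28 mm above its underside; x and y square to its flat sides, z up. Above the body a shoulder slopes in to the neck; the cap is 72 to 98 mm above the underside. Best carried by its flat sides, 40 to 48 mm above the underside
- cap_mid (a point): Centre of the bottle's white ribbed cap, on the bottle's axis, 85 mm above its underside; cap 36 mm across, 26 mm high. It sits loose on its thread and turns clockwise (from above) against a drag of about 0.08 N m through an unknown 0.4 to 2.3 rad until tight, staying at this height. Turned back, it unscrews. Unless the bottle stands in the well it turns with the cap
- clutch (a joint): How far the cap has slipped on the 12-step ratchet inside it, rad: near 0 while the cap only screws down. Once tight it gives way at about 0.2 to 0.25 N m: the torque rises, drops sharply half-way over a step and the cap springs on into the next one, a click, 0.52 rad each. Left between two steps it springs to the nearer one. After a click the thread may be slack by up to 0.2 rad
- well (a point): Middle of the floor of the square well, 10 mm above the table. The well is 51 x 51 mm, 24 mm deep, with a 2 mm chamfer round its mouth; x and y square to its sides (and the caddy's), z up
- varnish_red: Red nail-varnish bottle, 29 mm across, 58 mm high, loose in a round well of the caddy; origin at its underside
- varnish_plum: Plum nail-varnish bottle, 29 mm across, 58 mm high, loose in the other round well; origin at its underside
- bangle_a: Lower one of a pair of emerald glass bangles lying on each other, 66 mm across, 6 mm high; origin at its underside
- bangle_b: Upper bangle of the pair
- dish: White porcelain dish shaped for soap, 122 x 84 mm, 24 mm high; origin at its underside
- hairclip: Chrome hair clip, about 95 mm long, 14 mm wide and 12 mm high; origin at its underside
- specs_case: Black spectacle case, 160 x 60 mm, 36 mm high; origin at its underside
- caddy: Pale green onyx caddy, fixed, 100 (x) x 180 (y) mm, 34 mm high; origin at the middle of its underside. The square well is centred 45 mm to -y; two round wells with nail-varnish bottles (tops 68 mm above the table) are 42 mm to +y, 23 mm to either side in x
- bottle: The same bottle, with its cap; origin at the centre of its underside
Mind the look-alikes: they are no part of the job. There is more than one size of the bottle; the job needs the middle-sized.

How it is judged:
On the way, in this order (a step that is already met when the one before it is completed fails the run):
1. the bottle stands fully home in the square well, its cap not yet clicked (horizontal distance between bottle_mid and well below 0.005 m and z of bottle_mid in the frame of well below 0.031 m and angle between bottle_mid's own z axis and vertical below 0.07 rad and value of joint clutch below 0.25 rad), for 0.2 s.
2. the cap, screwed tight, has slipped on its ratchet and clicked (value of joint clutch above 0.42 rad), for 0.1 s.
At the end, for the whole second after the job is handed in: The bottle stands upright (within 0.07 rad) on the floor of the square well (within 3 mm in height, 5 mm sideways), released; its cap has clicked once or twice (slip joint between 0.42 and 1.3 rad) (horizontal distance between bottle_mid and well below 0.005 m and z of bottle_mid in the frame of well below 0.031 m and angle between bottle_mid's own z axis and vertical below 0.07 rad and value of joint clutch between 0.42 and 1.3 rad); the robot touches nothing.
It fails at once if the cap is wound on past two clicks (slip over 1.3 rad) (value of joint clutch above 1.3 rad).
It fails at once if the glass bottle is banged or pressed on the stone caddy with more than 40 N (contact force between bottle and caddy above 40 N).
It fails at once if the bottle is tipped by more than 0.5 rad (angle between bottle_mid's own z axis and vertical above 0.5 rad).
It fails at once if another thing on the table is moved by more than 25 mm (distance of any of varnish_red, varnish_plum, bangle_a, bangle_b, dish, hairclip, specs_case from where it was at the start of the episode above 0.025 m).
It also fails if it takes over 67 s, if anything falls off the work surface, if the arm or the gripper's body presses on something with over 40 N, if the wrist force passes 120 N, or if a joint passes its speed limit or range.

## Working session

There is one attempt and no reset: what is moved stays moved. The work goes in short steps, Python scripts to look and compute and a tool call to move; the robot and the scene stay as the last step left them, time stands still between calls to the robot, and variables do not carry over. Pictures are saved under pics/ and viewed, and the job is handed in when it is done.

Besides the shell and the picture viewer there is one more tool, called after "Request:" as name(argument=value, ...) on one line, values as JSON. play_rows: Moves the arm, as the interface text tells. Its arguments: {"type":"object","properties":{"increments":{"type":"array"},"newtons":{"type":"number"}},"required":["increments"]}

```bash
mkdir -p pics; ls
python3 - <<'E'
from station import ctrl
import cv2
o=ctrl.get_obs();print(o, ctrl.tcp_to_grasp)
for n in("scene","side","wrist"):
    cv2.imwrite(f"pics/{n}0.png",ctrl.camera(n)[:,:,::-1]); print(n,ctrl.calibration(n))
E
```

```text
pics
{'time_s': 0.0, 'qpos': array([-6.66186077e-02,  3.00441285e-01,  1.52158755e+00, -3.26160820e-05,
        1.32070494e+00, -6.66080108e-02]), 'joint_vel': array([ 0.00022465, -0.00148008,  0.00181027, -0.00056702, -0.00028367,
       -0.00136182]), 'tau': array([-1.53750298e-03, -5.31805658e+01, -3.52735734e+01,  7.07558286e-02,
        2.43994006e-02, -4.79655944e-05]), 'ee_pos': array([ 5.49732686e-01, -3.90467632e-06,  2.04899950e-01]), 'eef_rot': array([-1.60972637,  1.56965476,  3.1026601 ]), 'force': array([0.10963533, 0.44547043, 0.05499137]), 'moment': array([ 0.02140795,  0.03087187, -0.0150995 ]), 'grip_width': 0.09419742879108946} 0.0188
scene {'fx': 452.6881850991469, 'fy': 452.6881850991469, 'cx': 316.3603958000689, 'cy': 243.2245234386272, 'rvec': array([ 0.73397825,  2.8158248 , -0.78988798]), 'tvec': array([ 0.50268833, -0.22591362,  1.05378862])}
side {'fx': 522.9870424785807, 'fy': 522.9870424785807, 'cx': 323.94397991048805, 'cy': 240.9167580761793, 'rvec': array([ 0.61795994, -2.68890973,  1.11485677]), 'tvec': array([0.53438234, 0.2104901 , 0.86334219])}
wrist {'fx': 371.64829954431775, 'fy': 371.64829954431775, 'cx': 315.31723518064973, 'cy': 239.4900204349647, 'T_tool_cam': array([[ 1.22541651e-05, -2.87858226e-01,  9.57673035e-01,
        -1.79636918e-01],
       [ 9.99999849e-01, -5.22122039e-04, -1.69735684e-04,
        -9.82435748e-04],
       [ 5.48882011e-04,  9.57672893e-01,  2.87858176e-01,
        -8.46138426e-02],
       [ 0.00000000e+00,  0.00000000e+00,  0.00000000e+00,
         1.00000000e+00]])}
```

View pics/scene0.png

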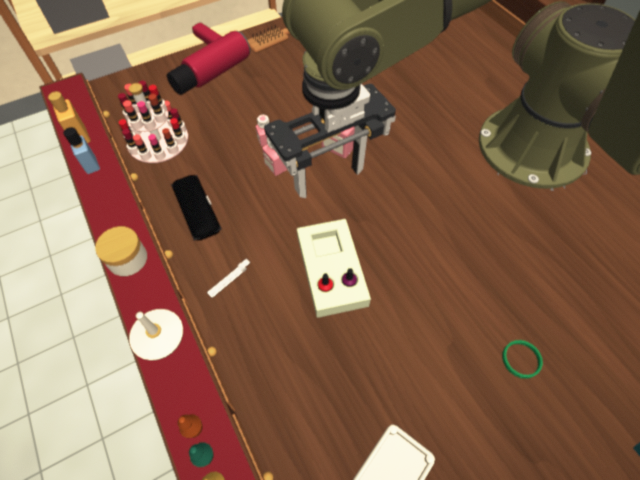

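View pics/side0.png

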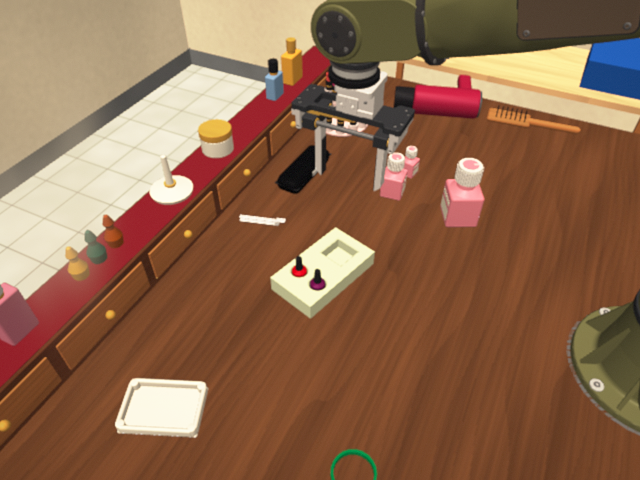

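View pics/wrist0.png

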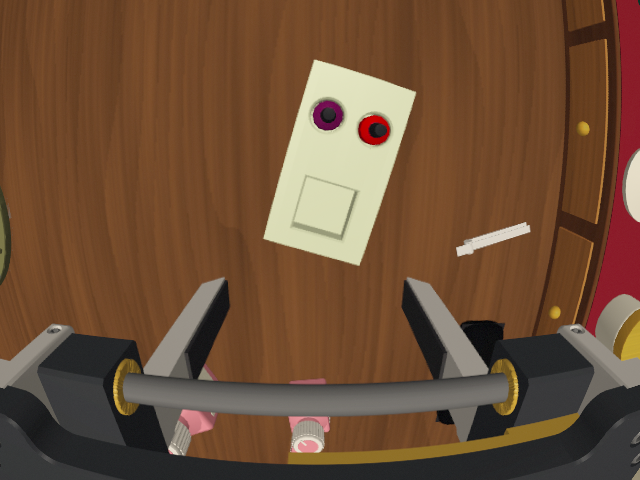

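```bash
cat > h.py <<'E'
from station import ctrl
import cv2, numpy as np
from scipy.spatial.transform import Rotation as R
def cal(n):
    c=ctrl.calibration(n);K=np.array([[c['fx'],0,c['cx']],[0,c['fy'],c['cy']],[0,0,1]]);return c,K
def tool():
    o=ctrl.get_obs();T=np.eye(4);T[:3,:3]=R.from_euler('xyz',o['eef_rot']).as_matrix();T[:3,3]=o['ee_pos'];return T
def ray(n,uv,T=None):
    c,K=cal(n)
    if n=='wrist':
        d=np.array([uv[0]-c['cx'],uv[1]-c['cy']])/c['fx'];t=np.hypot(*d);s=np.sin(t)/max(t,1e-9)
        v=np.array([d[0]*s,d[1]*s,np.cos(t)]);M=T@c['T_tool_cam'];return M[:3,3],M[:3,:3]@v
    Rm=cv2.Rodrigues(c['rvec'])[0];return -Rm.T@c['tvec'],Rm.T@np.array([(uv[0]-c['cx'])/c['fx'],(uv[1]-c['cy'])/c['fy'],1])
def onz(n,uv,z,T=None):
    o,d=ray(n,uv,T);return o+d*(z-o[2])/d[2]
def proj(n,P,T=None):
    P=np.atleast_2d(P).astype(float);c,K=cal(n)
    if n=='wrist':
        M=np.linalg.inv(T@c['T_tool_cam']);p=P@M[:3,:3].T+M[:3,3];r=np.hypot(p[:,0],p[:,1]);t=np.arctan2(r,p[:,2])
        return np.c_[c['cx']+c['fx']*t*p[:,0]/r,c['cy']+c['fx']*t*p[:,1]/r]
    return cv2.projectPoints(P,c['rvec'],c['tvec'],K,None)[0][:,0]
def crop(src,dst,x0,y0,x1,y1,f):
    im=cv2.imread(src)[y0:y1,x0:x1];cv2.imwrite(dst,cv2.resize(im,None,fx=f,fy=f,interpolation=cv2.INTER_CUBIC))
E
python3 - <<'E'
from h import *
crop('pics/side0.png','pics/s1.png',370,140,500,240,6)
crop('pics/scene0.png','pics/c1.png',240,80,400,200,5)
crop('pics/wrist0.png','pics/w1.png',230,40,430,280,2.5)
T=tool();print(T.round(3))
for n,uv in [('side',(395,196)),('side',(462,224)),('side',(408,175)),('scene',(280,168)),('scene',(345,152))]: print(n,uv,onz(n,uv,0).round(3))
E
```

```text
[[-0.001  1.     0.     0.55 ]
 [ 0.     0.    -1.    -0.   ]
 [-1.    -0.001 -0.     0.205]
 [ 0.     0.     0.     1.   ]]
side (395, 196) [ 0.528 -0.231  0.   ]
side (462, 224) [ 0.369 -0.207  0.   ]
side (408, 175) [ 0.527 -0.316  0.   ]
scene (280, 168) [ 0.541 -0.231 -0.   ]
scene (345, 152) [ 0.388 -0.199  0.   ]
```

View pics/s1.png

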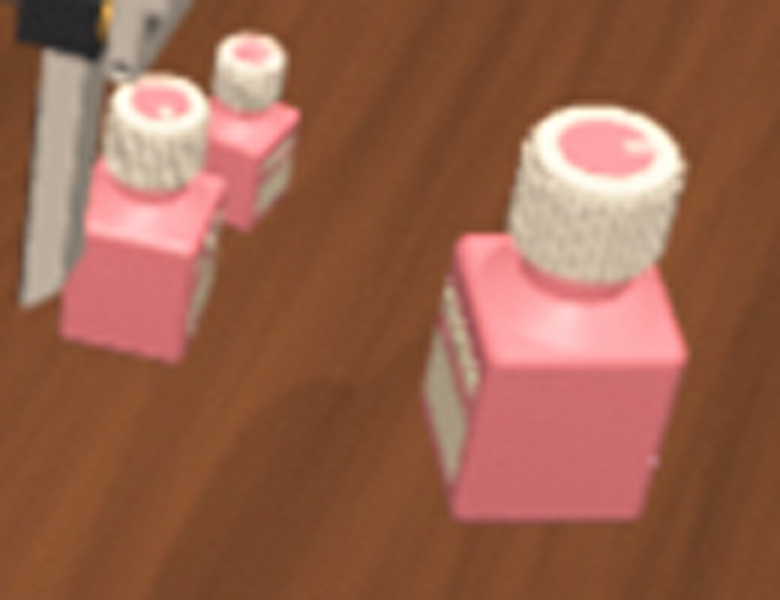

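View pics/c1.png

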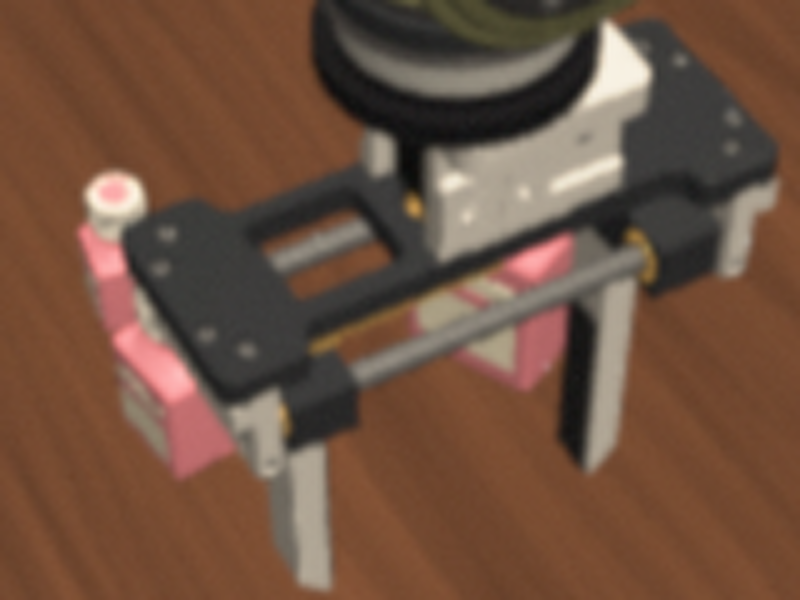

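View pics/w1.png

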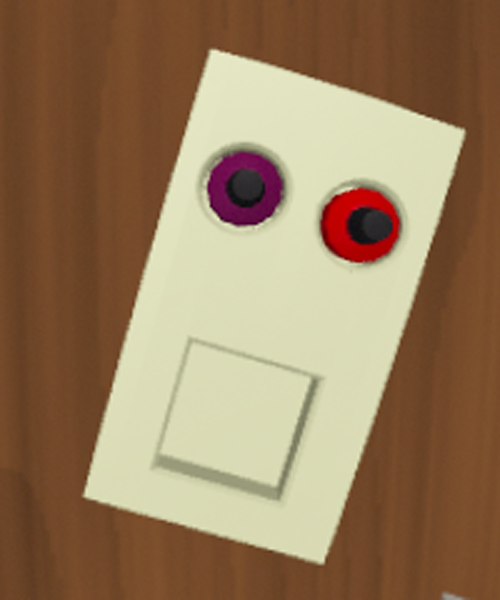

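Run:
```python
from h import *
T=tool()
s=lambda x,y:(370+x/6,140+y/6)
A=[onz('side',s(*p),0.001) for p in [(62,338),(182,360),(188,330)]]
B=[onz('side',s(*p),0.001) for p in [(455,518),(638,518)]]
print(A,np.linalg.norm(A[0]-A[1]));print(np.linalg.norm(B[0]-B[1]))
print('angle',np.degrees(np.arctan2(*(A[1]-A[0])[1::-1])))
# top front edge at z=56?
w=lambda x,y:(230+x/2.5,40+y/2.5)
# caddy corners z=.034, well mouth
C=np.array([onz('wrist',w(*p),0.034,T) for p in [(210,49),(466,129),(324,563),(83,496)]]);print(C.round(4),C.mean(0))
print([np.linalg.norm(C[i]-C[(i+1)%4]).round(4) for i in range(4)])
print([np.degrees(np.arctan2(*(C[(i+1)%4]-C[i])[1::-1])).round(2) for i in range(4)])
W=np.array([onz('wrist',w(*p),0.034,T) for p in [(190,338),(322,377),(281,500),(152,468)]]);print(W.round(4),W.mean(0))
```

```text
[array([ 0.55691637, -0.21442393,  0.001     ]), array([ 0.51244633, -0.2222355 ,  0.001     ]), array([ 0.51630443, -0.23948181,  0.001     ])] 0.045150917354056665
0.06434229759314414
angle -170.03711409250667
[[ 0.5475  0.1528  0.034 ]
 [ 0.6444  0.1253  0.034 ]
 [ 0.5934 -0.048   0.034 ]
 [ 0.497  -0.0196  0.034 ]] [0.57056646 0.05262259 0.034     ]
[np.float64(0.1007), np.float64(0.1806), np.float64(0.1006), np.float64(0.1797)]
[np.float64(-15.84), np.float64(-106.37), np.float64(163.63), np.float64(73.67)]
[[ 0.5398  0.0427  0.034 ]
 [ 0.5903  0.0279  0.034 ]
 [ 0.5754 -0.0213  0.034 ]
 [ 0.5247 -0.0082  0.034 ]] [0.55753439 0.01025395 0.034     ]
```

Request:
play_rows(increments=[[[0,0,-0.2,4,0],[0,0,-0.3,4,0],[0,0,-0.3,4,0],[0,0,-0.3,4,0],[0,0,0,4,0],[0,0,0,0,-5],[0,0,0,0,-5],[0,0,0,0,0],[0,0,0,0,0]]])

```text
time_s: 0.9
ee_pos: [0.5389, -0.1999, 0.2052]
eef_rot: [-2.167, 1.57, 2.717]
force: [0.3, -0.2, -1.7]
grip_width: 0.0943
```

Run:
```python
from h import *
T=tool();print(ctrl.get_obs()['qpos'],T.round(4));np.save('T1.npy',T)
cv2.imwrite('pics/wrist1.png',ctrl.camera('wrist')[:,:,::-1])
cv2.imwrite('pics/scene1.png',ctrl.camera('scene')[:,:,::-1])
crop('pics/scene1.png','pics/c2.png',240,80,400,200,5)
```

```text
[-4.18947708e-01  3.55767705e-01  1.44770254e+00  2.43659661e-06
  1.33857651e+00 -5.90859591e-01] [[-4.000e-04  9.853e-01  1.711e-01  5.389e-01]
 [ 2.000e-04  1.711e-01 -9.853e-01 -1.999e-01]
 [-1.000e+00 -4.000e-04 -3.000e-04  2.052e-01]
 [ 0.000e+00  0.000e+00  0.000e+00  1.000e+00]]
```

View pics/wrist1.png

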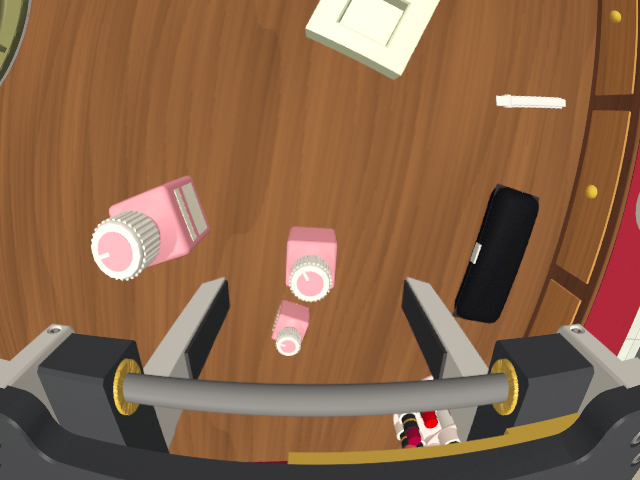

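View pics/scene1.png

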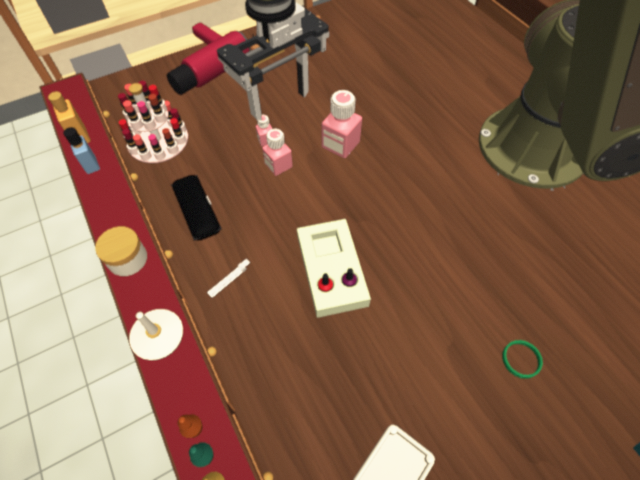

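Run:
```python
from h import *
crop('pics/wrist1.png','pics/w2.png',265,215,355,310,6)
```

```text
(no output)
```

View pics/w2.png

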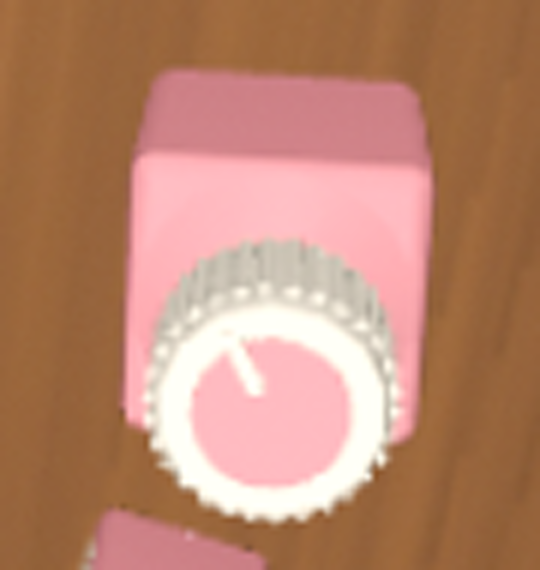

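Run:
```python
from h import *
T=np.load('T1.npy');w=lambda x,y:(265+x/6,215+y/6)
f=lambda p,z:onz('wrist',w(*p),z,T)
c=f((272,408),.098);print('cap',c)
# also circle centre via extents
for z,P in [(0.0,[(150,72),(412,82)]),(.055,[(137,155),(430,168)]),(.055,[(125,428),(412,440)]),(.054,[(137,155),(125,428)]),(.054,[(430,168),(412,440)])]:
    a,b=[f(p,z) for p in P];print(z,a.round(4),b.round(4),np.linalg.norm(a-b).round(4),np.degrees(np.arctan2(b[1]-a[1],b[0]-a[0])).round(1))
# model overlay check
def box(cx,cy,yaw,zs=(0,.056)):
    r=np.radians(yaw);pts=[]
    for z in zs:
        for sx,sy in [(-1,1),(1,1),(1,-1),(-1,-1)]:
            x,y=.024*sx,.024*sy;pts.append([cx+x*np.cos(r)-y*np.sin(r),cy+x*np.sin(r)+y*np.cos(r),z])
    return np.array(pts)
from itertools import product
obs={0:(147,70),1:(417,79),4:(134,150),5:(434,163),6:(413,444),7:(122,432)}
from scipy.optimize import least_squares
k=list(obs);U=np.array([w(*obs[i]) for i in k])
def res(p): return np.r_[(proj('wrist',box(*p),T)[k]-U).ravel()*1,(proj('wrist',[[p[0],p[1],.098]],T)-w(272,408)).ravel()*2]
s=least_squares(res,[.54,-.24,8],x_scale=[.01,.01,1]);print(s.x,s.fun.round(2))
# side-cam check
print(proj('side',box(*s.x)).round(1),proj('side',[[s.x[0],s.x[1],.098]]))
```

```text
cap [ 0.54055361 -0.23977779  0.098     ]
0.0 [ 0.514  -0.2213  0.    ] [ 0.5605 -0.2152  0.    ] 0.0469 7.5
0.055 [ 0.5154 -0.2199  0.055 ] [ 0.5605 -0.2142  0.055 ] 0.0455 7.2
0.055 [ 0.5203 -0.2659  0.055 ] [ 0.5664 -0.26    0.055 ] 0.0465 7.3
0.054 [ 0.5154 -0.2202  0.054 ] [ 0.5202 -0.2663  0.054 ] 0.0464 -84.0
0.054 [ 0.5606 -0.2145  0.054 ] [ 0.5665 -0.2604  0.054 ] 0.0463 -82.7
[ 0.54052623 -0.23999768  7.15498798] [ 0.54 -1.64  0.29 -1.13 -1.26  0.15  0.47  0.29  0.69  0.67 -0.27  0.51
 -0.15  0.46]
[[399.3 201. ]
 [378.2 196.4]
 [383.5 183.6]
 [404.  188. ]
 [402.1 181.1]
 [380.3 176.6]
 [385.6 163.9]
 [406.8 168.2]] [[395.66101288 156.52446798]]
```

Request:
play_rows(increments=[[[0,0,-0.34,4,2.7],[0,3,0,0,0],[0,4,0,0,0],[0,4,0,0,0],[0,3.8,0,0,0],[0,2,0,0,0],[0,1,0,0,0],[0,0,0,0,0],[0,0,0,0,0]]])

```text
time_s: 1.75
ee_pos: [0.5432, -0.24, 0.0285]
eef_rot: [0.963, 1.57, -0.481]
force: [0.5, -0.0, -0.1]
grip_width: 0.0942
```

Run:
```python
from h import *
T=tool();print(T.round(4));np.save('T2.npy',T)
cv2.imwrite('pics/wrist2.png',ctrl.camera('wrist')[:,:,::-1])
```

```text
[[ 9.000e-04  9.919e-01  1.267e-01  5.432e-01]
 [-5.000e-04  1.267e-01 -9.919e-01 -2.400e-01]
 [-1.000e+00  9.000e-04  6.000e-04  2.850e-02]
 [ 0.000e+00  0.000e+00  0.000e+00  1.000e+00]]
```

View pics/wrist2.png

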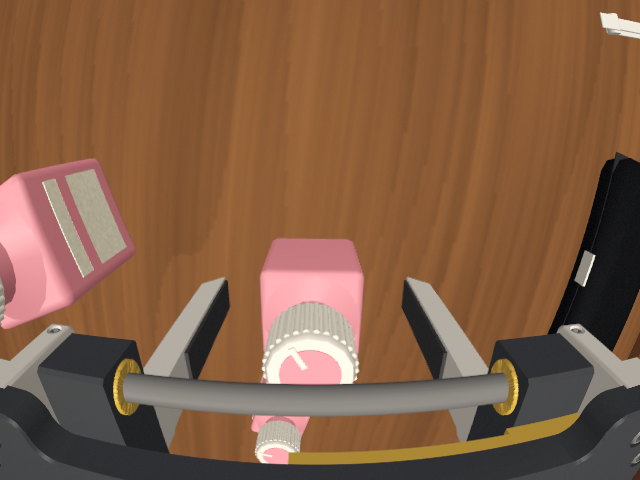

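Request:
play_rows(increments=[[[0,0.1,-0.26,0,0],[0,0,0,0,0],[255,0,0,0,0],[255,0,0,0,0],[255,0,0,0,0],[255,0,0,0,0],[255,0,0,0,0],[255,0,0,0,0],[255,0,0,0,0]]], newtons=20)

```text
time_s: 2.55
ee_pos: [0.54, -0.2403, 0.0264]
eef_rot: [-2.082, 1.571, 2.757]
force: [-0.1, -0.0, -0.7]
grip_width: 0.0506
```

Run:
```python
from h import *
T=tool();print(T.round(4));np.save('T3.npy',T);print(ctrl.get_obs()['grip_width'])
cv2.imwrite('pics/wrist3.png',ctrl.camera('wrist')[:,:,::-1])
```

```text
[[-1.000e-04  9.919e-01  1.270e-01  5.400e-01]
 [ 0.000e+00  1.270e-01 -9.919e-01 -2.403e-01]
 [-1.000e+00 -1.000e-04 -0.000e+00  2.640e-02]
 [ 0.000e+00  0.000e+00  0.000e+00  1.000e+00]]
0.05058385337295863
```

View pics/wrist3.png

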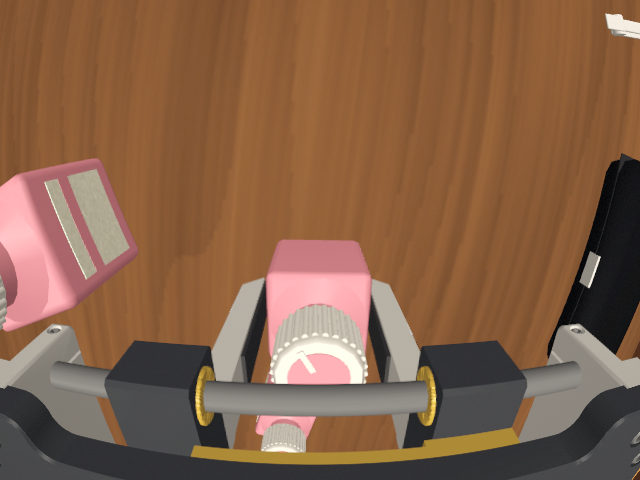

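Request:
play_rows(increments=[[[255,0,0,0,0],[255,0,0,0,0],[255,-1,0,0,0],[255,-2,0,0,0],[255,-2,0,0,0],[255,-1,0,0,0],[255,0,0,0,0],[255,0,0,0,0]]])

```text
time_s: 3.27
ee_pos: [0.5399, -0.2403, 0.0864]
eef_rot: [0.793, 1.571, -0.65]
force: [0.0, -0.4, -3.2]
grip_width: 0.0477
```

Request:
play_rows(increments=[[[255,0,0.3,-1.5,0],[255,0,0.6,-3,0],[255,0,0.7,-3.4,0],[255,0,0.7,-3.5,0],[255,0,0.7,-3.4,0],[255,0,0.7,-3.4,0],[255,0,0.7,-3.4,0],[255,0,0.4,-2,0],[255,0,0.16,-0.9,0],[255,0,0,0,0]]])

```text
time_s: 4.1
ee_pos: [0.5574, 0.011, 0.0854]
eef_rot: [-1.8, 1.569, 3.042]
force: [-0.1, 0.0, -3.0]
grip_width: 0.0479
```

Request:
play_rows(increments=[[[255,0,0,0,4],[255,0,0,0,6],[255,0,0,0,6],[255,0,0,0,5],[255,0,0,0,2.5],[255,0,0,0,0],[255,0,0,0,0],[255,0,0,0,0]]])

```text
time_s: 4.77
ee_pos: [0.5579, 0.0084, 0.0861]
eef_rot: [-1.192, 1.57, -3.045]
force: [0.0, 0.3, -3.0]
grip_width: 0.0477
```

Run:
```python
from h import *
T=tool();print(T.round(4));np.save('T4.npy',T);o=ctrl.get_obs();print(o['grip_width'],o['force'],o['moment'],o['qpos'])
for n in('wrist','scene','side'): cv2.imwrite(f'pics/{n}4.png',ctrl.camera(n)[:,:,::-1])
crop('pics/side4.png','pics/s4.png',260,150,420,290,5)
crop('pics/scene4.png','pics/c4.png',240,160,400,280,5)
```

```text
[[-5.000e-04  9.606e-01 -2.780e-01  5.579e-01]
 [-0.000e+00 -2.780e-01 -9.606e-01  8.400e-03]
 [-1.000e+00 -5.000e-04  2.000e-04  8.610e-02]
 [ 0.000e+00  0.000e+00  0.000e+00  1.000e+00]]
0.04769255544860727 [ 0.0258002   0.34746175 -2.96424832] [0.02338046 0.01775707 0.03578993] [-5.05948584e-02  4.43232983e-01  1.62008084e+00 -8.50010113e-05
  1.07878279e+00  2.31207890e-01]
```

View pics/wrist4.png

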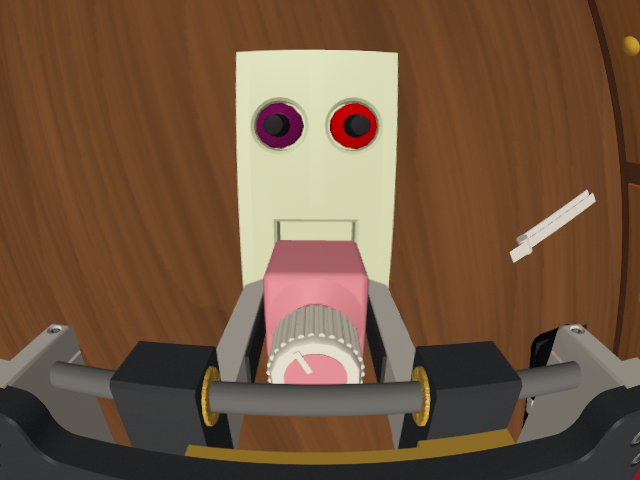

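View pics/s4.png

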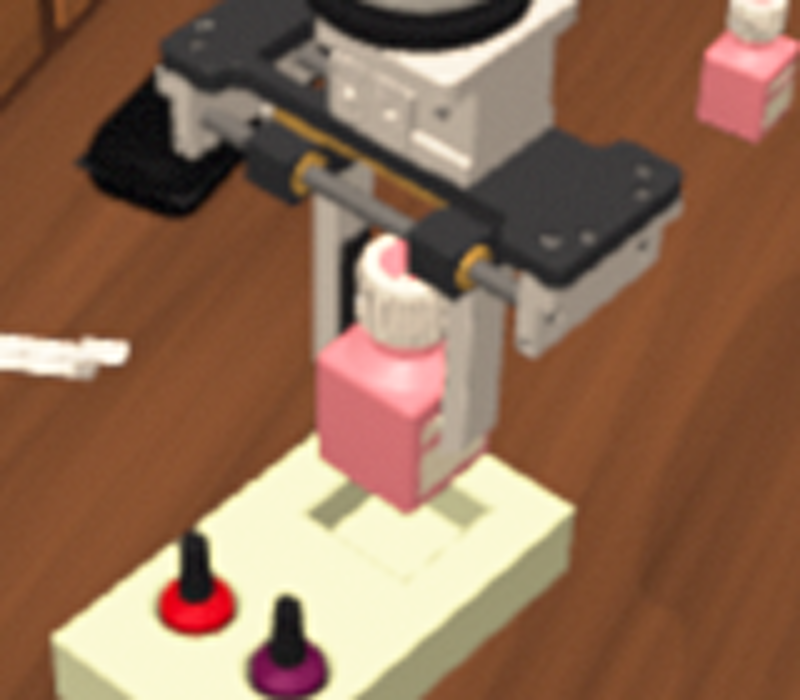

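View pics/c4.png

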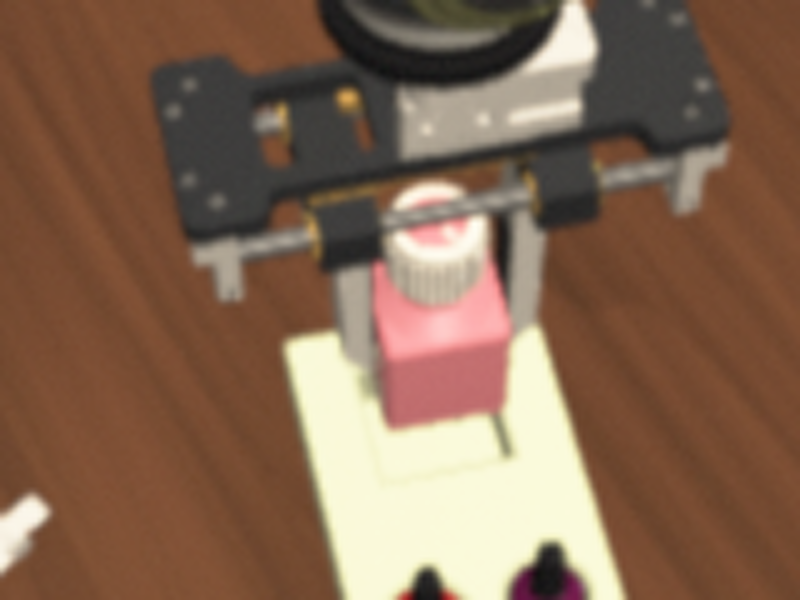

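Run:
```python
from h import *
im=cv2.imread('pics/wrist4.png')
a=cv2.resize(im[35:235,220:410],None,fx=4,fy=4,interpolation=cv2.INTER_CUBIC)[:600]
crop('pics/wrist4.png','pics/w4a.png',220,40,410,180,4)
crop('pics/wrist4.png','pics/w4b.png',225,190,405,320,4.4)
```

```text
(no output)
```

View pics/w4a.png

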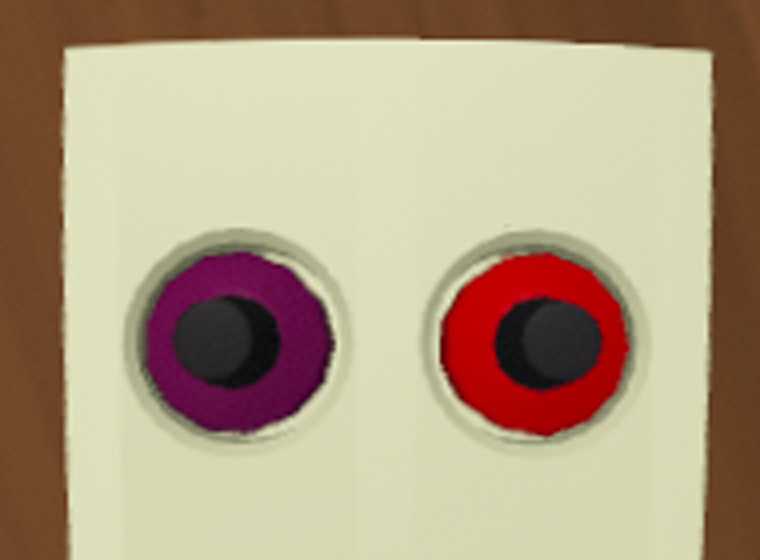

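View pics/w4b.png

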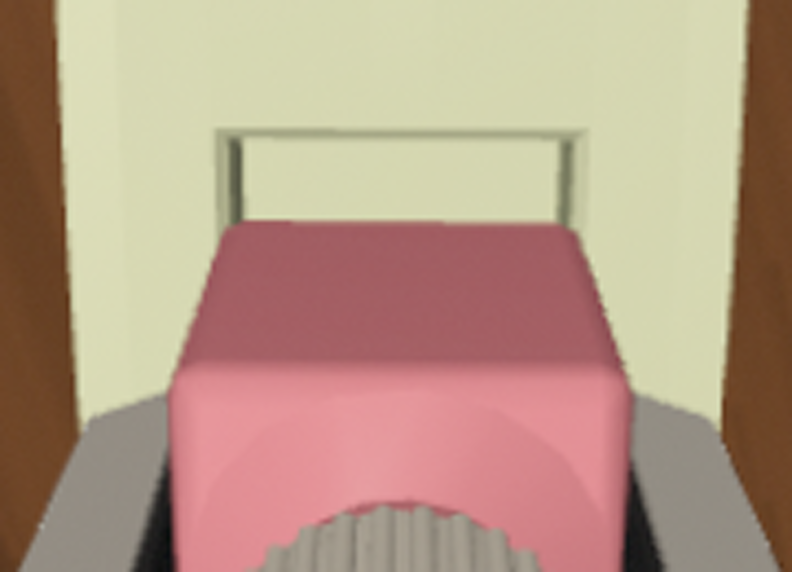

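Run:
```python
from h import *
T=np.load('T4.npy');Ti=np.linalg.inv(T)
def t(uv,z):
    p=onz('wrist',uv,z,T);return (Ti@np.r_[p,1])[1:3]*1000
# caddy full fit
obs=[((-.05,.09),(236,52)),((.05,.09),(398,52.5)),((-.0275,-.0175),(274.3,219.5)),((.0275,-.0175),(358.4,219.5))]
from scipy.optimize import least_squares
def pts(p):
    c,s=np.cos(p[2]),np.sin(p[2]);return np.array([[p[0]+c*x-s*y,p[1]+s*x+c*y,.034] for (x,y),_ in obs])
U=np.array([u for _,u in obs])
s=least_squares(lambda p:(proj('wrist',pts(p),T)-U).ravel(),[.57,.05,-.28]);p=s.x
w=p[:2]+.045*np.array([np.sin(p[2]),-np.cos(p[2])])
print(p,np.degrees(p[2]),w,s.fun.round(2)); print('well tool',((Ti@np.r_[w,.034,1])[1:3]*1000).round(2))
print('left side',t((238,190),.034),t((244.3,285.5),.034),'right',t((395,190),.034),t((388.9,287.7),.034))
z=T[2,3]-.0264
print('bottle bottom front', t((225+240/4.4,241),z),t((225+566/4.4,241.2),z), t((316.4,241),z),t((316.5,242),z+.004))
print('body top front',t((225+172/4.4,190+372/4.4),z+.054),t((225+628/4.4,190+372/4.4),z+.054), 'tool yaw',np.degrees(np.arctan2(T[1,1],T[0,1])))
```

```text
[ 0.57033116  0.05245217 -0.2851936 ] -16.340389494142425 [0.55767071 0.00926985] [ 0.37  0.25 -0.51  0.39 -0.58 -0.43  0.71 -0.17]
well tool [-0.44 -0.81]
left side [-50.43617233 -47.68994146] [-50.00916654  18.41817045] right [ 49.8782299  -47.67277073] [49.76041139 20.14837742]
bottle bottom front [-21.86222296 -21.48895411] [ 21.22737228 -21.35037695] [ -0.43603955 -21.48357689] [ -0.39021346 -22.10902723]
body top front [-23.79964879 -22.3889624 ] [ 22.20983721 -22.36887315] tool yaw -16.143808917808318
```

Request:
play_rows(increments=[[[255,0,0,-0.18,0.2],[255,1.0,0,0,0],[255,0.8,0,0,0],[255,0.4,0,0,0],[255,0,0,0,0],[255,0,0,0,0]]], newtons=15)

```text
time_s: 5.42
ee_pos: [0.5584, 0.0108, 0.0639]
eef_rot: [-1.317, 1.57, 3.109]
force: [0.9, 1.1, -3.4]
grip_width: 0.0476
```

Run:
```python
from h import *
T=tool();print(T.round(4));np.save('T5.npy',T);o=ctrl.get_obs();print(o['grip_width'],o['force'],o['moment'])
for n in('wrist','scene','side'): cv2.imwrite(f'pics/{n}5.png',ctrl.camera(n)[:,:,::-1])
crop('pics/wrist5.png','pics/w5.png',225,190,405,320,4.4)
crop('pics/side5.png','pics/s5.png',300,190,400,290,6)
```

```text
[[-1.000e-03  9.593e-01 -2.822e-01  5.584e-01]
 [ 0.000e+00 -2.822e-01 -9.593e-01  1.080e-02]
 [-1.000e+00 -9.000e-04  2.000e-04  6.390e-02]
 [ 0.000e+00  0.000e+00  0.000e+00  1.000e+00]]
0.047627540358051786 [ 0.86961221  1.06727619 -3.42147481] [-0.05301838  0.02375621 -0.0007719 ]
```

View pics/w5.png

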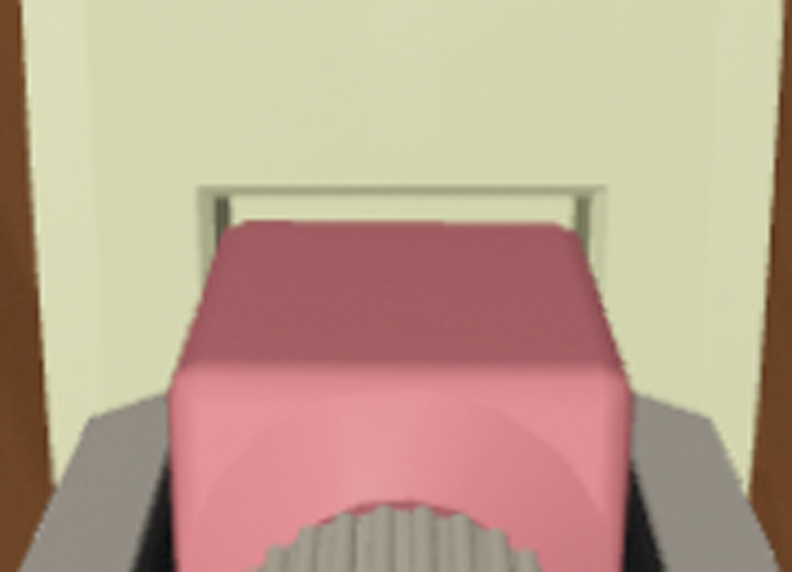

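View pics/s5.png

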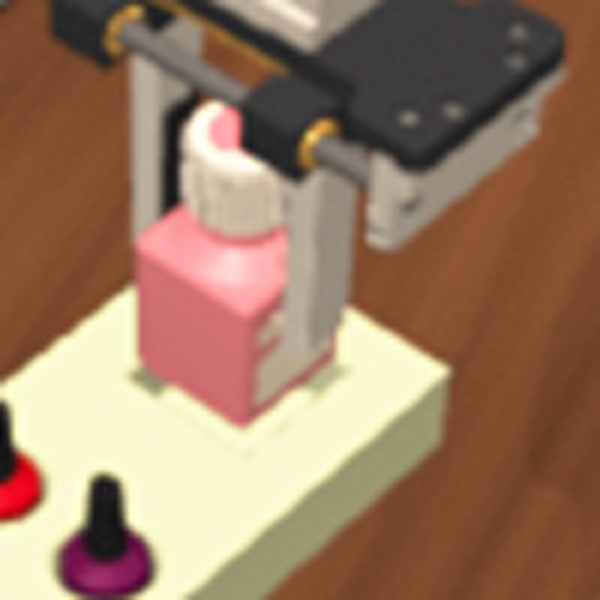

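Run:
```python
from h import *
T=np.load('T5.npy');Ti=np.linalg.inv(T)
def t(uv,z):
    p=onz('wrist',uv,z,T);return ((Ti@np.r_[p,1])[1:3]*1000).round(2)
w=lambda x,y:(225+x/4.4,190+y/4.4)
for x in(199,403,607): print('well outer',t(w(x,187),.034))
for x in(220,585): print('inner',t(w(x,195),.032))
z=T[2,3]-.0264
print('bottle',z,t(w(402,223),z),t(w(402,230),z+.004),t(w(402,372),z+.054))
print(t(w(172,380),z+.052),t(w(628,380),z+.052))
```

```text
well outer [-27.6  -25.63]
well outer [ -0.32 -25.61]
well outer [ 26.98 -25.62]
inner [-25.03 -23.95]
inner [ 24.29 -23.93]
bottle 0.0375326604213388 [ -0.46 -21.67] [ -0.47 -21.94] [ -0.6  -22.48]
[-24.14 -20.68] [ 22.56 -20.67]
```

Request:
play_rows(increments=[[[255,0.2,0,0.03,0],[255,0.2,0,0,0],[255,0.2,0,0,0],[255,0.15,0,0,0],[255,0,0,0,0]]])

```text
time_s: 5.98
ee_pos: [0.5583, 0.0105, 0.0565]
eef_rot: [-1.344, 1.57, 3.082]
force: [0.3, -0.2, -3.0]
grip_width: 0.0482
```

Request:
play_rows(increments=[[[255,0.2,0,0,0],[255,0.2,0,0,0],[255,0.2,0,0,0],[255,0.2,0,0,0],[255,0,0,0,0]]])

```text
time_s: 6.4
ee_pos: [0.5583, 0.0105, 0.0484]
eef_rot: [-1.325, 1.57, 3.102]
force: [0.2, 0.2, -2.9]
grip_width: 0.048
```

Request:
play_rows(increments=[[[255,0.2,0,0,0],[255,0.2,0,0,0],[255,0.2,0,0,0],[255,0.1,0,0,0],[255,0,0,0,0]]])

```text
time_s: 6.82
ee_pos: [0.5583, 0.0104, 0.0416]
eef_rot: [-1.324, 1.57, 3.102]
force: [0.0, -0.8, -3.7]
grip_width: 0.0479
```

Request:
play_rows(increments=[[[255,0.15,0,0,0],[255,0.15,0,0,0],[255,0.1,0,0,0],[255,0,0,0,0]]])

```text
time_s: 7.15
ee_pos: [0.5584, 0.0105, 0.0377]
eef_rot: [-1.31, 1.57, 3.116]
force: [-0.9, -1.1, -3.3]
grip_width: 0.0482
```

Request:
play_rows(increments=[[[255,0.07,0,0,0],[255,0.06,0,0,0],[255,0,0,0,0]]])

```text
time_s: 7.4
ee_pos: [0.5584, 0.0105, 0.0365]
eef_rot: [-1.28, 1.571, -3.137]
force: [-0.1, 0.6, -3.0]
grip_width: 0.0477
```

Request:
play_rows(increments=[[[255,0.05,0,0,0],[255,0,0,0,0]]])

```text
time_s: 7.57
ee_pos: [0.5585, 0.0104, 0.0364]
eef_rot: [1.599, 1.571, -0.258]
force: [-1.7, 0.1, 1.3]
grip_width: 0.048
```

Request:
play_rows(increments=[[[255,0.05,0,0,0],[255,0,0,0,0]]])

```text
time_s: 7.73
ee_pos: [0.5586, 0.0105, 0.0364]
eef_rot: [1.925, 1.571, 0.068]
force: [-5.6, -0.2, 8.5]
grip_width: 0.0481
```

Request:
play_rows(increments=[[[0,-0.05,0,0,0],[0,0,0,0,0],[0,0,0,0,0],[0,0,0,0,0],[0,0,0,0,0],[0,-1.4,0,0,0],[0,-2,0,0,0],[0,-1,0,0,0],[0,0,0,0,0]]])

```text
time_s: 8.48
ee_pos: [0.5597, 0.0104, 0.0823]
eef_rot: [1.817, 1.567, -0.04]
force: [-0.0, -0.2, 0.1]
grip_width: 0.094
```

Run:
```python
from h import *
T=tool();print(T.round(4));np.save('T6.npy',T);o=ctrl.get_obs();print(o['grip_width'],o['force'],o['moment'],o['qpos'])
for n in('wrist','scene','side'): cv2.imwrite(f'pics/{n}6.png',ctrl.camera(n)[:,:,::-1])
crop('pics/wrist6.png','pics/w6.png',200,210,430,420,3.4)
crop('pics/side6.png','pics/s6.png',300,190,400,290,6)
```

```text
[[ 3.900e-03  9.593e-01 -2.823e-01  5.597e-01]
 [-2.000e-04 -2.823e-01 -9.593e-01  1.040e-02]
 [-1.000e+00  3.700e-03 -9.000e-04  8.230e-02]
 [ 0.000e+00  0.000e+00  0.000e+00  1.000e+00]]
0.09404706199144375 [-0.04906636 -0.15930395  0.09192173] [-0.01786716 -0.04275386 -0.03097065] [-4.68276095e-02  4.49535721e-01  1.62094908e+00  2.87474909e-05
  1.06725403e+00  2.39378820e-01]
```

View pics/w6.png

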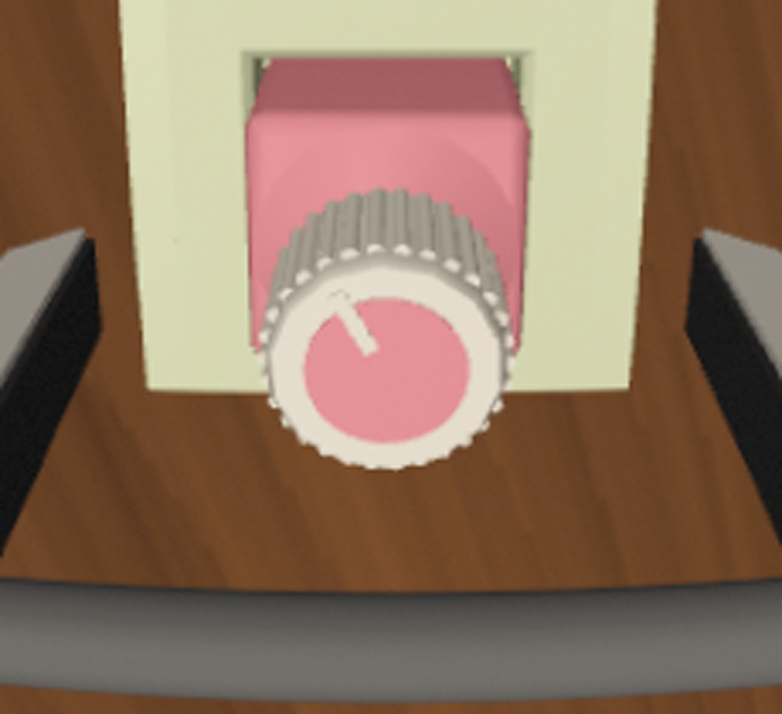

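View pics/s6.png

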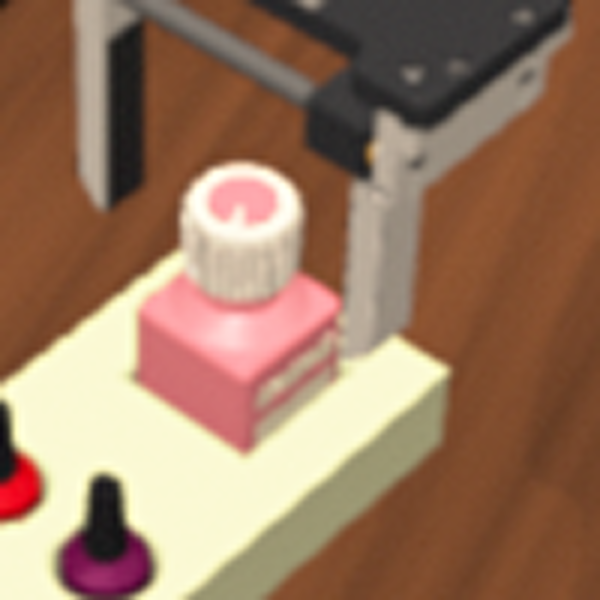

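Run:
```python
from h import *
T=np.load('T6.npy');Ti=np.linalg.inv(T)
def t(x,y,z):
    p=onz('wrist',(200+x/3.4,210+y/3.4),z,T);return p.round(4),((Ti@np.r_[p,1])[1:3]*1000).round(2)
print(t(388,368,.108),t(264,365,.105),t(513,365,.105),t(388,256,.108),t(388,468,.107),t(385,370,.108))
```

```text
(array([0.5578, 0.0104, 0.108 ]), array([-1.64,  0.55])) (array([0.5407, 0.0141, 0.105 ]), array([-19.14,   1.81])) (array([0.5744, 0.0041, 0.105 ]), array([15.99,  1.89])) (array([0.5627, 0.0267, 0.108 ]), array([ -1.6 , -16.45])) (array([ 0.5529, -0.0062,  0.107 ]), array([-1.67, 17.84])) (array([0.5574, 0.0102, 0.108 ]), array([-2.05,  0.86]))
```

Request:
play_rows(increments=[[[0,0,0,0,-3],[0,0,0,0,-7],[0,0,0,0,-7],[0,0,0,0,-7],[0,0,0,0,-7],[0,0,0,0,-7],[0,0,0,0,-7],[0,0,0,0,-7],[0,0,0,0,-7],[0,0,0,0,-7],[0,0,0,0,-7],[0,0,0,0,-7]]])

```text
time_s: 9.63
ee_pos: [0.558, 0.0104, 0.0789]
eef_rot: [-2.733, 1.569, 3.095]
force: [0.0, -0.4, -0.0]
grip_width: 0.094
```

Request:
play_rows(increments=[[[0,0,0,0,-7],[0,0,0,0,-7],[0,0,0,0,-7],[0,0,0,0,-4],[0,0,0,0,0],[0,0,0,0,0],[0,0,0,0,0]]])

```text
time_s: 10.22
ee_pos: [0.5583, 0.0105, 0.0796]
eef_rot: [3.079, 1.57, 3.052]
force: [0.1, -0.2, -0.7]
grip_width: 0.0943
```

Run:
```python
from h import *
T=tool();print(T.round(4));np.save('T7.npy',T);o=ctrl.get_obs();print(o['grip_width'],o['force'],o['moment'],o['qpos'],o['tau'])
cv2.imwrite('pics/wrist7.png',ctrl.camera('wrist')[:,:,::-1])
crop('pics/wrist7.png','pics/w7.png',200,210,430,420,3.4)
print(((np.array([.5583,.0102])-T[:2,3])@T[:2,1:3]*100).round(3))
```

```text
[[-8.000e-04  2.710e-02  9.996e-01  5.583e-01]
 [ 1.000e-04  9.996e-01 -2.710e-02  1.050e-02]
 [-1.000e+00  0.000e+00 -8.000e-04  7.960e-02]
 [ 0.000e+00  0.000e+00  0.000e+00  1.000e+00]]
0.09425421333607846 [ 0.10505938 -0.21417697 -0.74577634] [ 0.08614896 -0.07126311 -0.01240562] [-4.68705730e-02  4.52877122e-01  1.62323109e+00  3.89059989e-05
  1.06627739e+00 -1.59057072e+00] [-2.38997527e-03 -5.72774577e+01 -3.08563793e+01 -1.56129152e-02
  6.77968143e-02 -5.73371630e-02]
[-0.026  0.003]
```

View pics/w7.png

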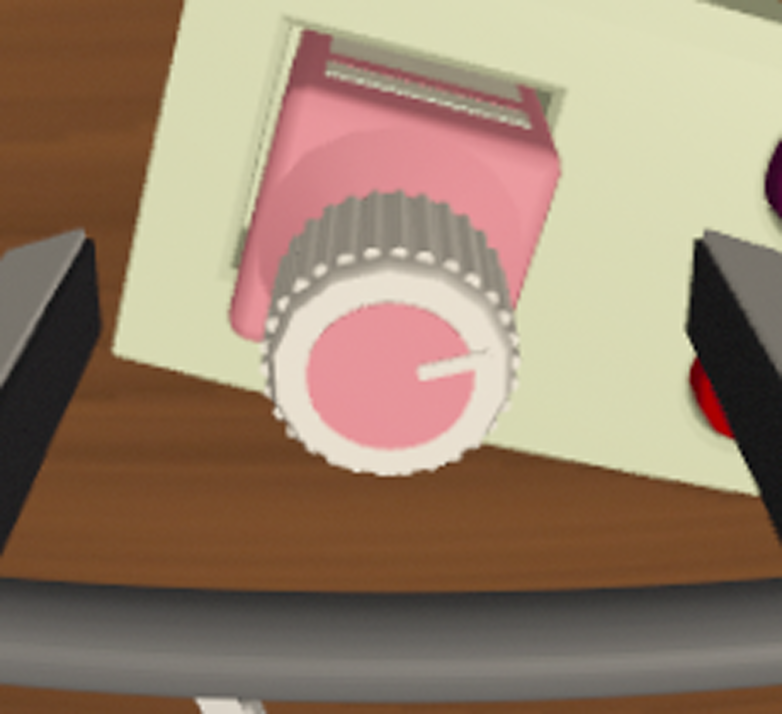

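Request:
play_rows(increments=[[[0,0,-0.05,0,0],[255,0,0,0,0],[255,0,0,0,0],[255,0,0,0,0],[255,0,0,0,0],[255,0,0,0,0],[255,0,0,0,0],[255,0,0,0,0],[255,0,0,0,0],[255,0,0,0,0],[255,0,0,0,0],[255,0,0,0,0]]], newtons=30)

```text
time_s: 11.27
ee_pos: [0.5585, 0.01, 0.0802]
eef_rot: [1.149, 1.571, 1.125]
force: [0.0, -0.8, -0.7]
grip_width: 0.0355
```

```bash
cat > m.py <<'E'
from h import *
o=ctrl.get_obs();print(o['time_s'],'w',o['grip_width'].round(4),'F',o['force'].round(2),'M',o['moment'].round(3),'tau6',o['tau'][5].round(3),'q6',np.degrees(o['qpos'][5]).round(2),'p',o['ee_pos'].round(4))
E
python3 m.py; python3 m.py
```

```text
Traceback (most recent call last):
  File "m.py", line 2, in <module>
    o=ctrl.get_obs();print(o['time_s'],'w',o['grip_width'].round(4),'F',o['force'].round(2),'M',o['moment'].round(3),'tau6',o['tau'][5].round(3),'q6',np.degrees(o['qpos'][5]).round(2),'p',o['ee_pos'].round(4))
                                           ^^^^^^^^^^^^^^^^^^^^^
AttributeError: 'float' object has no attribute 'round'
Traceback (most recent call last):
  File "m.py", line 2, in <module>
    o=ctrl.get_obs();print(o['time_s'],'w',o['grip_width'].round(4),'F',o['force'].round(2),'M',o['moment'].round(3),'tau6',o['tau'][5].round(3),'q6',np.degrees(o['qpos'][5]).round(2),'p',o['ee_pos'].round(4))
                                           ^^^^^^^^^^^^^^^^^^^^^
AttributeError: 'float' object has no attribute 'round'
```

Cap gripped with little side force. Now turn in small bites.

```bash
sed -i "s/o\['grip_width'\].round(4)/round(o['grip_width'],4)/" m.py; python3 m.py
```

```text
11.2667 w 0.0355 F [ 0.02 -0.75 -0.75] M [ 0.102 -0.04  -0.053] tau6 -0.006 q6 -91.34 p [0.5585 0.01   0.0802]
```

Request:
play_rows(increments=[[[255,0,0,0,3],[255,0,0,0,4],[255,0,0,0,4]]])

```text
time_s: 11.52
ee_pos: [0.5584, 0.0099, 0.0801]
eef_rot: [-2.348, 1.571, -2.567]
force: [-1.0, 0.2, 0.3]
grip_width: 0.0352
```

```bash
python3 m.py
```

```text
11.5167 w 0.0352 F [-0.97  0.23  0.35] M [0.06  0.014 0.107] tau6 -1.778 q6 -80.15 p [0.5584 0.0099 0.0801]
```

Request:
play_rows(increments=[[[255,0,0,0,4],[255,0,0,0,4],[255,0,0,0,4]]])

```text
time_s: 11.77
ee_pos: [0.5584, 0.0099, 0.0802]
eef_rot: [-1.695, 1.571, -2.124]
force: [-0.5, -0.5, -0.2]
grip_width: 0.0354
```

```bash
python3 m.py
```

```text
11.7667 w 0.0354 F [-0.54 -0.47 -0.21] M [-0.019  0.064  0.061] tau6 -1.667 q6 -68.14 p [0.5584 0.0099 0.0802]
```

Request:
play_rows(increments=[[[255,0,0,0,4],[255,0,0,0,4],[255,0,0,0,4]]])

```text
time_s: 12.02
ee_pos: [0.5584, 0.0099, 0.0801]
eef_rot: [-1.653, 1.571, -2.291]
force: [-0.7, -0.4, 0.8]
grip_width: 0.0356
```

```bash
python3 m.py
```

```text
12.0167 w 0.0356 F [-0.69 -0.37  0.81] M [-0.02   0.074  0.121] tau6 -1.667 q6 -56.15 p [0.5584 0.0099 0.0801]
```

Request:
play_rows(increments=[[[255,0,0,0,4],[255,0,0,0,4]]])

```text
time_s: 12.18
ee_pos: [0.5584, 0.0099, 0.0801]
eef_rot: [-1.644, 1.571, -2.422]
force: [-0.3, -1.6, 0.8]
grip_width: 0.0355
```

```bash
python3 m.py
```

```text
12.1833 w 0.0355 F [-0.25 -1.64  0.84] M [-0.037  0.031  0.084] tau6 -1.666 q6 -48.14 p [0.5584 0.0099 0.0801]
```

Request:
play_rows(increments=[[[255,0,0,0,4],[255,0,0,0,4]]])

```text
time_s: 12.35
ee_pos: [0.5584, 0.0099, 0.0801]
eef_rot: [-1.636, 1.571, -2.554]
force: [-0.6, -0.4, 0.5]
grip_width: 0.0352
```

```bash
python3 m.py
```

```text
12.35 w 0.0352 F [-0.61 -0.36  0.52] M [-0.14   0.1    0.079] tau6 -1.667 q6 -40.14 p [0.5584 0.0099 0.0801]
```

Request:
play_rows(increments=[[[255,0,0,0,4],[255,0,0,0,4]]])

```text
time_s: 12.52
ee_pos: [0.5584, 0.0098, 0.0802]
eef_rot: [-1.242, 1.571, -2.299]
force: [-0.9, -0.7, 0.6]
grip_width: 0.0356
```

```bash
python3 m.py;python3 - <<'E'
from h import *
cv2.imwrite('pics/wrist8.png',ctrl.camera('wrist')[:,:,::-1])
crop('pics/wrist8.png','pics/w8.png',200,210,430,420,3.4)
E
```

```text
12.5167 w 0.0356 F [-0.88 -0.73  0.59] M [-0.103  0.111  0.011] tau6 -1.667 q6 -32.15 p [0.5584 0.0098 0.0802]
```

View pics/w8.png

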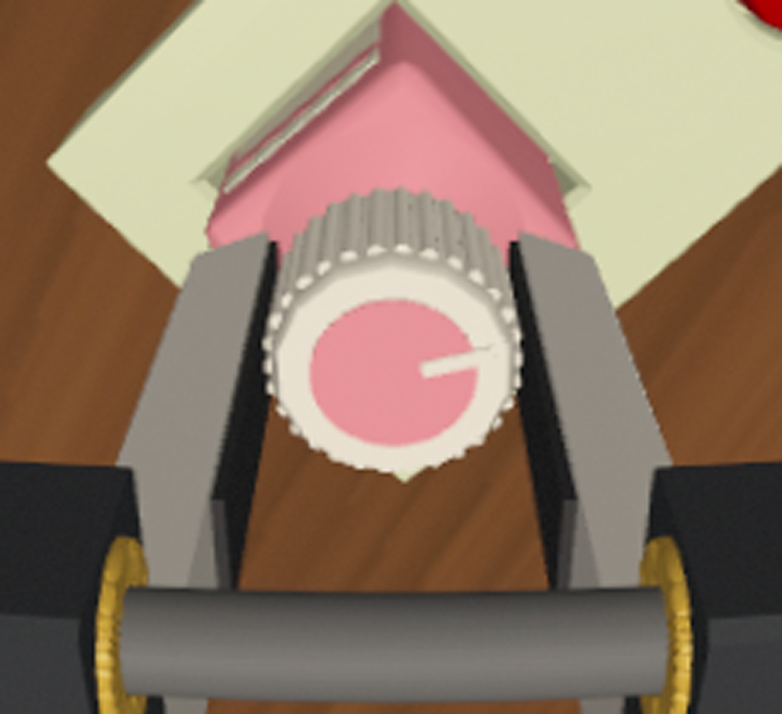

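Request:
play_rows(increments=[[[255,0,0,0,4],[255,0,0,0,4]]])

```text
time_s: 12.73
ee_pos: [0.5584, 0.0099, 0.0801]
eef_rot: [-1.354, 1.57, -2.549]
force: [-1.3, -0.4, 0.9]
grip_width: 0.0353
```

```bash
python3 m.py
```

```text
12.7333 w 0.0353 F [-1.33 -0.4   0.88] M [-0.149  0.065  0.036] tau6 -1.91 q6 -24.27 p [0.5584 0.0099 0.0801]
```

Request:
play_rows(increments=[[[255,0,0,0,4],[255,0,0,0,4]]])

```text
time_s: 12.9
ee_pos: [0.5584, 0.0098, 0.0802]
eef_rot: [-1.069, 1.57, -2.404]
force: [-0.9, -0.6, 0.5]
grip_width: 0.0353
```

```bash
python3 m.py
```

```text
12.9 w 0.0353 F [-0.89 -0.55  0.48] M [-0.159  0.148  0.092] tau6 -1.669 q6 -16.25 p [0.5584 0.0098 0.0802]
```

Request:
play_rows(increments=[[[255,0,0,0,4],[255,0,0,0,4]]])

```text
time_s: 13.07
ee_pos: [0.5584, 0.0098, 0.0802]
eef_rot: [-1.092, 1.57, -2.567]
force: [-0.6, -0.4, -0.1]
grip_width: 0.0357
```

```bash
python3 m.py
```

```text
13.0667 w 0.0357 F [-0.64 -0.39 -0.09] M [-0.127  0.145  0.052] tau6 -1.667 q6 -8.25 p [0.5584 0.0098 0.0802]
```

Request:
play_rows(increments=[[[255,0,0,0,4],[255,0,0,0,4]]])

```text
time_s: 13.23
ee_pos: [0.5584, 0.0098, 0.0801]
eef_rot: [-0.815, 1.57, -2.429]
force: [-0.6, -0.7, -0.5]
grip_width: 0.0352
```

```bash
python3 m.py
```

```text
13.2333 w 0.0352 F [-0.63 -0.66 -0.51] M [-0.128  0.216  0.11 ] tau6 -1.667 q6 -0.25 p [0.5584 0.0098 0.0801]
```

Request:
play_rows(increments=[[[255,0,0,0,4],[255,0,0,0,4]]])

```text
time_s: 13.4
ee_pos: [0.5584, 0.0099, 0.0802]
eef_rot: [-0.772, 1.57, -2.526]
force: [-1.2, -0.8, 0.6]
grip_width: 0.0356
```

```bash
python3 m.py
```

```text
13.4 w 0.0356 F [-1.15 -0.84  0.64] M [-0.18   0.237  0.107] tau6 -1.667 q6 7.75 p [0.5584 0.0099 0.0802]
```

Request:
play_rows(increments=[[[255,0,0,0,4],[255,0,0,0,4]]])

```text
time_s: 13.57
ee_pos: [0.5584, 0.0098, 0.0802]
eef_rot: [-0.747, 1.57, -2.64]
force: [-0.3, -1.4, 0.3]
grip_width: 0.0357
```

```bash
python3 m.py
```

```text
13.5667 w 0.0357 F [-0.3  -1.39  0.33] M [-0.14   0.205  0.089] tau6 -1.667 q6 15.75 p [0.5584 0.0098 0.0802]
```

Request:
play_rows(increments=[[[255,0,0,0,3],[255,0,0,0,3]]])

```text
time_s: 13.73
ee_pos: [0.5583, 0.0099, 0.0801]
eef_rot: [-0.752, 1.57, -2.75]
force: [-1.2, -0.7, 2.0]
grip_width: 0.0359
```

```bash
python3 m.py
```

```text
13.7333 w 0.0359 F [-1.24 -0.66  1.98] M [-0.149  0.335  0.026] tau6 -1.144 q6 21.71 p [0.5583 0.0099 0.0801]
```

Request:
play_rows(increments=[[[255,0,0,0,3],[255,0,0,0,3]]])

```text
time_s: 13.9
ee_pos: [0.5583, 0.0098, 0.0802]
eef_rot: [-0.578, 1.57, -2.68]
force: [-1.7, -1.6, 0.3]
grip_width: 0.0353
```

```bash
python3 m.py
```

```text
13.9 w 0.0353 F [-1.68 -1.59  0.35] M [-0.16   0.325  0.005] tau6 -1.23 q6 27.7 p [0.5583 0.0098 0.0802]
```

Request:
play_rows(increments=[[[255,0,0,0,3],[255,0,0,0,3]]])

```text
time_s: 14.07
ee_pos: [0.5583, 0.0099, 0.0801]
eef_rot: [-0.506, 1.57, -2.712]
force: [-1.4, -0.8, 0.7]
grip_width: 0.0353
```

```bash
python3 m.py
```

```text
14.0667 w 0.0353 F [-1.45 -0.8   0.69] M [-0.228  0.337  0.242] tau6 -1.151 q6 33.7 p [0.5583 0.0099 0.0801]
```

Request:
play_rows(increments=[[[255,0,0,0,2],[255,0,0,0,2]]])

```text
time_s: 14.23
ee_pos: [0.5582, 0.0098, 0.0801]
eef_rot: [-0.518, 1.57, -2.794]
force: [-3.1, -1.5, 1.0]
grip_width: 0.0356
```

```bash
python3 m.py
```

```text
14.2333 w 0.0356 F [-3.09 -1.55  1.02] M [-0.249  0.584  0.252] tau6 -0.548 q6 37.65 p [0.5582 0.0098 0.0801]
```

Request:
play_rows(increments=[[[255,0,0,0,2],[255,0,0,0,2]]])

```text
time_s: 14.4
ee_pos: [0.5582, 0.0098, 0.0801]
eef_rot: [-0.403, 1.57, -2.748]
force: [-2.1, -1.8, 2.6]
grip_width: 0.0355
```

```bash
python3 m.py
```

```text
14.4 w 0.0355 F [-2.05 -1.83  2.63] M [-0.222  0.491  0.224] tau6 -0.673 q6 41.65 p [0.5582 0.0098 0.0801]
```

Request:
play_rows(increments=[[[255,0,0,0,2],[255,0,0,0,2]]])

```text
time_s: 14.57
ee_pos: [0.5582, 0.0098, 0.0801]
eef_rot: [-0.383, 1.57, -2.798]
force: [-1.7, -0.9, 1.6]
grip_width: 0.0354
```

```bash
python3 m.py
```

```text
14.5667 w 0.0354 F [-1.69 -0.87  1.55] M [-0.164  0.442  0.029] tau6 -0.819 q6 45.65 p [0.5582 0.0098 0.0801]
```

Request:
play_rows(increments=[[[255,0,0,0,2],[255,0,0,0,2]]])

```text
time_s: 14.73
ee_pos: [0.5585, 0.0099, 0.0801]
eef_rot: [0.752, 1.571, -1.734]
force: [1.6, -1.0, -0.8]
grip_width: 0.0354
```

```bash
python3 m.py
```

```text
14.7333 w 0.0354 F [ 1.59 -1.02 -0.84] M [-0.105 -0.262 -0.052] tau6 -0.908 q6 49.66 p [0.5585 0.0099 0.0801]
```

Request:
play_rows(increments=[[[255,0,0,0,2],[255,0,0,0,2]]])

```text
time_s: 14.9
ee_pos: [0.5585, 0.0099, 0.0801]
eef_rot: [1.452, 1.571, -1.103]
force: [-0.3, -0.4, 0.3]
grip_width: 0.0356
```

```bash
python3 m.py
```

```text
14.9 w 0.0356 F [-0.29 -0.41  0.3 ] M [-0.019  0.025  0.005] tau6 -0.833 q6 53.66 p [0.5585 0.0099 0.0801]
```

Request:
play_rows(increments=[[[255,0,0,0,2],[255,0,0,0,2]]])

```text
time_s: 15.07
ee_pos: [0.5585, 0.0099, 0.0801]
eef_rot: [0.626, 1.571, -1.999]
force: [0.0, 0.0, -0.6]
grip_width: 0.0355
```

```bash
python3 m.py
```

```text
15.0667 w 0.0355 F [ 0.05  0.04 -0.58] M [-0.002  0.103  0.112] tau6 -0.791 q6 57.65 p [0.5585 0.0099 0.0801]
```

Request:
play_rows(increments=[[[255,0,0,0,2],[255,0,0,0,2]]])

```text
time_s: 15.23
ee_pos: [0.5584, 0.0099, 0.0801]
eef_rot: [0.224, 1.571, -2.471]
force: [-1.6, -1.1, -0.0]
grip_width: 0.0354
```

```bash
python3 m.py
```

```text
15.2333 w 0.0354 F [-1.58 -1.08 -0.03] M [-0.14   0.285  0.136] tau6 -0.73 q6 61.65 p [0.5584 0.0099 0.0801]
```

Request:
play_rows(increments=[[[255,0,0,0,2],[255,0,0,0,1]]])

```text
time_s: 15.4
ee_pos: [0.5583, 0.0098, 0.0801]
eef_rot: [0.06, 1.57, -2.687]
force: [-2.0, -0.8, 1.6]
grip_width: 0.0355
```

```bash
python3 m.py
```

```text
15.4 w 0.0355 F [-2.   -0.77  1.58] M [-0.201  0.442  0.209] tau6 0.187 q6 64.67 p [0.5583 0.0098 0.0801]
```

Request:
play_rows(increments=[[[255,0,0,0,-2],[255,0,0,0,-1],[0,0,0,0,0],[0,0,0,0,0],[0,0,0,0,0],[0,0,0,0,0],[0,0,0,0,0],[0,-1,0,0,0],[0,-3,0,0,0],[0,-4,0,0,0],[0,-3,0,0,0],[0,0,0,0,0]]])

```text
time_s: 16.4
ee_pos: [0.5607, 0.0099, 0.1975]
eef_rot: [2.649, 1.561, -0.046]
force: [-0.1, -0.0, 0.9]
grip_width: 0.0935
```

```bash
python3 m.py;python3 - <<'E'
from h import *
for n in('wrist','scene','side'): cv2.imwrite(f'pics/{n}9.png',ctrl.camera(n)[:,:,::-1])
crop('pics/side9.png','pics/s9.png',260,170,400,290,5.5)
E
```

```text
16.4 w 0.0935 F [-0.11 -0.03  0.95] M [ 0.07   0.061 -0.007] tau6 -0.003 q6 61.67 p [0.5607 0.0099 0.1975]
```

View pics/s9.png

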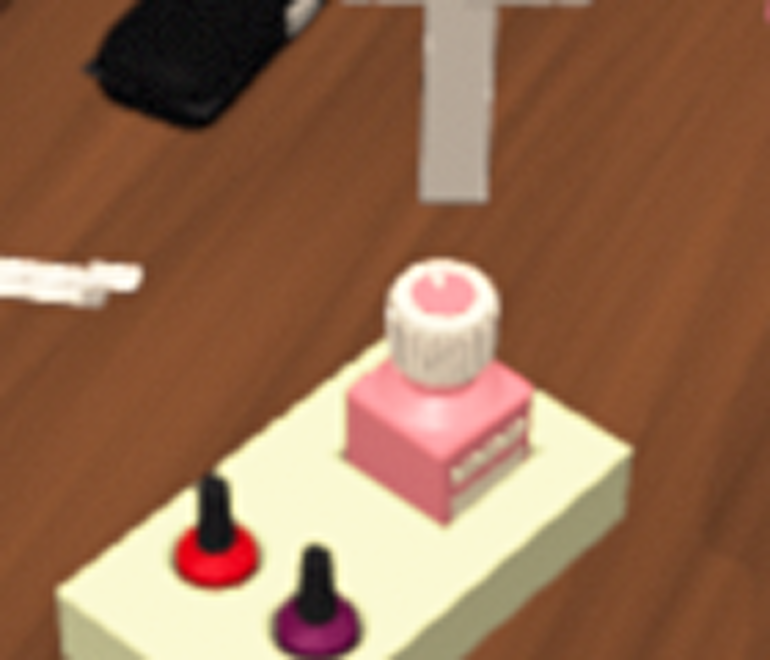

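View pics/wrist9.png

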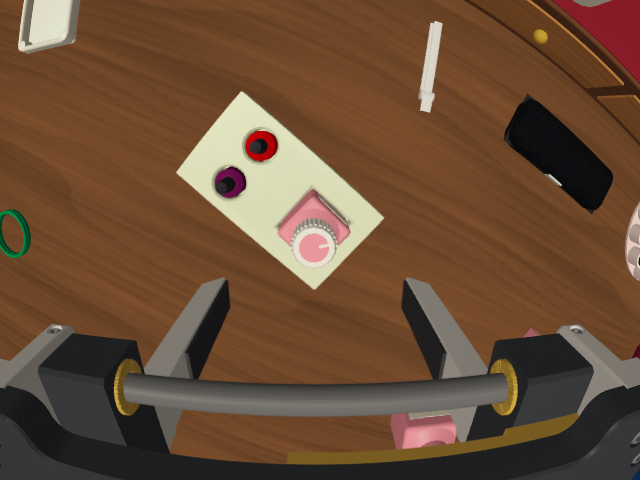

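View pics/scene9.png

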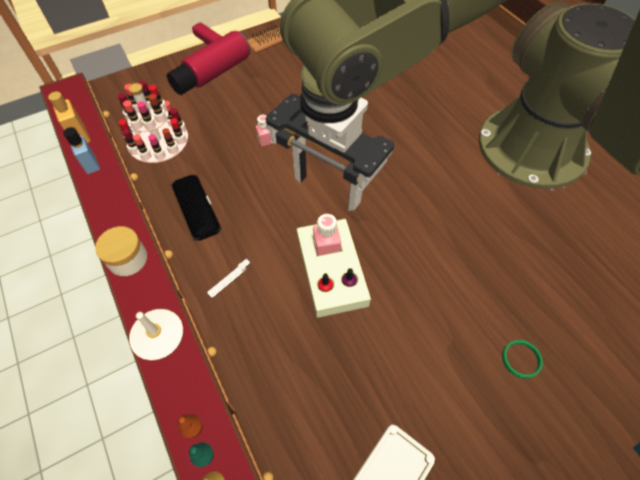

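Request:
play_rows(increments=[[[0,0,0,0,0],[0,0,0,0,0],[0,0,0,0,0],[0,0,0,0,0]]])

```text
time_s: 16.88
ee_pos: [0.5583, 0.0099, 0.1895]
eef_rot: [-0.488, 1.57, 3.101]
force: [0.0, 0.0, -0.6]
grip_width: 0.094
```

```bash
python3 m.py; python3 -c "from station import ctrl;print(ctrl.hand_in())"
```

```text
16.8833 w 0.094 F [ 0.03  0.02 -0.64] M [-0.007  0.093 -0.007] tau6 0.0 q6 61.66 p [0.5583 0.0099 0.1895]
the job is handed in; nothing more can be done
None
```

The middle-sized bottle is standing home in the square well with its cap screwed tight and clicked once. I handed the job in at 16.9 s; no verdict was reported.

- **Seating:** I gripped the bottle by its flat sides and lowered it in small steps. It met no resistance until the floor of the well, where it was last pressed with about 11 N.
- **Cap:** I turned it about 2.1 rad clockwise until it went tight. The torque rose to about 0.25 N m, then dropped sharply, which I took as the click. I went on only until the torque rose again to about 0.21 N m, backed off 3°, and let go. The slip itself can't be read directly, so the single click rests on that torque pattern; readings were noisy by about 0.04 N m.
- **Last checks:** The final pictures show the bottle upright in the well, and the other things look unmoved by eye. The gripper is open, clear above the bottle and touching nothing. None of my checks failed. The camera and the grip disagreed by about 0.5 to 1 mm on the bottle's position, well within the 5 mm allowed.

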